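# Sample vials from bench rack to warming block, in order

## Robot

A 6-joint arm with a two-finger parallel gripper is mounted at the origin on the work surface. World frame = base frame: x ahead of the robot, y to its left, z up, the work surface at z = 0. Lengths are in mm, angles in rad, forces in N, time in s.
With the tool pointing down it reaches from about 350 to 775 mm from the base axis. Payload 7.3 kg.
Tool frame: the origin (TCP) lies between the finger pads; the fingertips stand 14 mm ahead of it and the grasp point (between the pads) lies 5 mm behind it; z points along the fingers, y is the line along which they close (so a half turn about z gives the same grasp; the last joint's range is limited). The gripper opens to 92 mm and grips with 3 to 60 N. Pads are 19 mm wide; open, the fingers measure 130 mm over their backs; the gripper's body (75 mm by 190 mm) begins 47 mm behind the grasp point.
Start: joints at [-1.269, 0.342, 1.524, -0, 1.275, -0.146], TCP at [227.34, -473.244, 240.741] pointing down, gripper open.
Joint ranges: [-2.53, 2.53], [-0.77, 2.02], [0.04, 2.7], [-1, 4.14], [0.28, 2.66], [-3.11, 3.11]. Speed limits (rad/s): [2.57, 2.57, 3.14, 3.14, 3.14, 3.14].

## Interface

Orientations are given as [roll, pitch, yaw] about the fixed x, y, z axes, in that order (R = Rz(yaw) Ry(pitch) Rx(roll)).
In Python, from plant import get_obs, cams, close_job gives the robot as it stands. The module is installed in compiled form; this text tells all that it offers.
- The arm moves only by the shell command python3 -m creep 'ROWS'. ROWS is JSON, a list of rows, each an object of numbers: "hand": the opening, from 0 (shut) to 1 (fully open); "tx", "ty", "tz": the shift along the tool's x, y, z in m; "spin": the turn about the tool's z in degrees. In form: [{"hand": .., "tx": .., "ty": .., "tz": .., "spin": ..}, ...]. A call has 1 to 5 rows; each row shifts and turns the commanded pose from where the row before left it, along the tool's axes as they then stand; what a row does not reach is not made up. A row lasts 1/8 s, in which the tool goes at most 62.5 mm and 10.7 degrees, less where a joint would pass 70% of its speed; a pose out of reach is approached as far as the arm can. A call is refused whole if a number of a shift passes 0.0625 or a number of a turn 10.7, either way. A call with a gripper value outside its range is refused whole. The fingers move at their own pace and stop on an object; the grip force is fixed at half the most. Time passes only in rows, so rows that do not move let the fingers close. It gives the time, the measured TCP pose, the force, the opening and the grip force at its end, in the units of the state.
- get_obs(): the state, without advancing time (a new reading comes with each control period).
- cams.capture(name): name is "scene" or "side" or "wrist"; returns a dict with "color" (400x640x3 uint8, red, green, blue), "K" (3x3 intrinsics, pixels), "R" (3x3) and "t" (3): a world point X has camera coordinates R X + t. Camera axes: x right, y down, z forward; pixel columns grow to the right and rows downward; lengths in mm; the calibration is good to about 2 mm. A picture is of the moment at which its call begins. There is no depth.
- close_job(): hands the job in; it is judged then, once.
The state is a dict: "time": time; "joint_positions": joint angles; "dq": joint speeds; "tau": joint torques, N m; "tool_pos": TCP position; "tcp_rot": TCP orientation; "contact_force": force on the tool from outside, world axes, zero at the start; "moment": the same for the moment, N m; "grip_width": finger opening in mm; "finger_force": force on a finger pad.
Only numpy, scipy, OpenCV 4.12 (cv2) and the standard library are available. Lean on these libraries where they do the work, as an engineer would, in place of code of your own. Each camera call takes 0.05 s, during which the arm holds its last target. There are 200 camera calls.

## Task

Move the four sample vials from the coloured trays of the bench rack into the pockets of the aluminium warming block, keeping their order: the vial that stood nearest the rack's black end goes into the pocket nearest the block's black end, and so on along the row. Keep every vial upright, set it down on the pocket floor rather than dropping it, and leave the dish and the timer alone.

Things in the scene. Friction and masses are not known exactly. Their poses are not given: they have to be found in the camera images.
- vial_red_mid (a point): Loose sample vial, white, round and flat-bottomed, with a red screw cap and a red band near its foot: 70 mm tall, about 45 g, body 29 mm diameter up to 54 mm above its foot, cap 32 mm diameter above that. This point is on its axis, 35 mm above its foot (half-way up); z is up along its axis. It starts upright in the tray of its own colour.
- vial_yellow_mid (a point): Loose sample vial, white, round and flat-bottomed, with a yellow screw cap and a yellow band near its foot: 70 mm tall, about 45 g, body 29 mm diameter up to 54 mm above its foot, cap 32 mm diameter above that. This point is on its axis, 35 mm above its foot (half-way up); z is up along its axis. It starts upright in the tray of its own colour.
- vial_green_mid (a point): Loose sample vial, white, round and flat-bottomed, with a green screw cap and a green band near its foot: 70 mm tall, about 45 g, body 29 mm diameter up to 54 mm above its foot, cap 32 mm diameter above that. This point is on its axis, 35 mm above its foot (half-way up); z is up along its axis. It starts upright in the tray of its own colour.
- vial_blue_mid (a point): Loose sample vial, white, round and flat-bottomed, with a blue screw cap and a blue band near its foot: 70 mm tall, about 45 g, body 29 mm diameter up to 54 mm above its foot, cap 32 mm diameter above that. This point is on its axis, 35 mm above its foot (half-way up); z is up along its axis. It starts upright in the tray of its own colour.
- tray_red: Fixed red square tray of the bench rack (48 mm outside, 42 mm inside, floor 4 mm thick, rim 12 mm above its underside). The red vial starts on its floor. The four trays stand in a row, 54 mm apart, in any colour order, on a white base. Origin: centre of its underside, 10 mm above the bench. Its y axis runs along the row and points to the black end of the rack (a black bar, 26 mm high, 41 mm beyond the centre of the last tray; the bar at the other end is white).
- tray_yellow: Fixed yellow square tray of the bench rack (48 mm outside, 42 mm inside, floor 4 mm thick, rim 12 mm above its underside). The yellow vial starts on its floor. The four trays stand in a row, 54 mm apart, in any colour order, on a white base. Origin: centre of its underside, 10 mm above the bench. Its y axis runs along the row and points to the black end of the rack (a black bar, 26 mm high, 41 mm beyond the centre of the last tray; the bar at the other end is white).
- tray_green: Fixed green square tray of the bench rack (48 mm outside, 42 mm inside, floor 4 mm thick, rim 12 mm above its underside). The green vial starts on its floor. The four trays stand in a row, 54 mm apart, in any colour order, on a white base. Origin: centre of its underside, 10 mm above the bench. Its y axis runs along the row and points to the black end of the rack (a black bar, 26 mm high, 41 mm beyond the centre of the last tray; the bar at the other end is white).
- tray_blue: Fixed blue square tray of the bench rack (48 mm outside, 42 mm inside, floor 4 mm thick, rim 12 mm above its underside). The blue vial starts on its floor. The four trays stand in a row, 54 mm apart, in any colour order, on a white base. Origin: centre of its underside, 10 mm above the bench. Its y axis runs along the row and points to the black end of the rack (a black bar, 26 mm high, 41 mm beyond the centre of the last tray; the bar at the other end is white).
- block: Fixed warming block, aluminium top on a white base, 70 x 224 mm and 28 mm high, with four open square pockets in a row along its y axis, their centres at y = -81, -27, 27 and 81 mm, x = 0. Each pocket is 46 mm wide and 10 mm deep with a dark floor 18 mm above the bench; the rim is 28 mm above the bench. Origin: centre of its underside, on the bench.
- black_end: Fixed black bar, 70 x 22 mm and 28 mm high, at one end of the warming block: it marks the block's black end (its centre is 124 mm along the block's y axis from the block's centre, on its +y or its -y side; an equal white bar is at the other end). Origin: centre of its underside, on the bench.
- dish: Bystander, loose: closed clear Petri dish, 90 mm diameter, 15 mm high, orange disc on top. Origin: centre of its underside. Leave it alone.
- timer: Bystander, loose: white desk timer, 75 mm wide, about 80 mm high. Origin: centre of its underside. Leave it alone.

How it is judged (in metres and radians):
At the end, for the whole second after the job is handed in: Each of the four vials stands at rest on the floor of the pocket whose number, counted from the block's black end, equals the number of its tray counted from the rack's black end: within 12 mm of the pocket's centre along and across the row, height within 6 mm, upright within 9 degrees, released (((y of each of tray_yellow, tray_green, tray_blue in the frame of tray_red below 0 m and horizontal distance between vial_red_mid and black_end between 0.031 and 0.055 m) or (y of tray_yellow in the frame of tray_red above 0 m and y of each of tray_green, tray_blue in the frame of tray_red below 0 m and horizontal distance between vial_red_mid and black_end between 0.085 and 0.109 m) or (y of each of tray_yellow, tray_blue in the frame of tray_red below 0 m and y of tray_green in the frame of tray_red above 0 m and horizontal distance between vial_red_mid and black_end between 0.085 and 0.109 m) or (y of each of tray_yellow, tray_green in the frame of tray_red below 0 m and y of tray_blue in the frame of tray_red above 0 m and horizontal distance between vial_red_mid and black_end between 0.085 and 0.109 m) or (y of each of tray_yellow, tray_green in the frame of tray_red above 0 m and y of tray_blue in the frame of tray_red below 0 m and horizontal distance between vial_red_mid and black_end between 0.139 and 0.163 m) or (y of each of tray_yellow, tray_blue in the frame of tray_red above 0 m and y of tray_green in the frame of tray_red below 0 m and horizontal distance between vial_red_mid and black_end between 0.139 and 0.163 m) or (y of tray_yellow in the frame of tray_red below 0 m and y of each of tray_green, tray_blue in the frame of tray_red above 0 m and horizontal distance between vial_red_mid and black_end between 0.139 and 0.163 m) or (y of each of tray_yellow, tray_green, tray_blue in the frame of tray_red above 0 m and horizontal distance between vial_red_mid and black_end between 0.193 and 0.217 m)) and x of vial_red_mid in the frame of block between -0.012 and 0.012 m and z of vial_red_mid in the frame of block between 0.047 and 0.059 m and angle between each of vial_red_mid, vial_yellow_mid, vial_green_mid, vial_blue_mid's own z axis and vertical below 0.15 rad and linear speed of each of vial_red, vial_yellow, vial_green, vial_blue below 0.02 m/s and angular speed of each of vial_red, vial_yellow, vial_green, vial_blue below 0.3 rad/s and ((y of each of tray_red, tray_green, tray_blue in the frame of tray_yellow below 0 m and horizontal distance between vial_yellow_mid and black_end between 0.031 and 0.055 m) or (y of tray_red in the frame of tray_yellow above 0 m and y of each of tray_green, tray_blue in the frame of tray_yellow below 0 m and horizontal distance between vial_yellow_mid and black_end between 0.085 and 0.109 m) or (y of each of tray_red, tray_blue in the frame of tray_yellow below 0 m and y of tray_green in the frame of tray_yellow above 0 m and horizontal distance between vial_yellow_mid and black_end between 0.085 and 0.109 m) or (y of each of tray_red, tray_green in the frame of tray_yellow below 0 m and y of tray_blue in the frame of tray_yellow above 0 m and horizontal distance between vial_yellow_mid and black_end between 0.085 and 0.109 m) or (y of each of tray_red, tray_green in the frame of tray_yellow above 0 m and y of tray_blue in the frame of tray_yellow below 0 m and horizontal distance between vial_yellow_mid and black_end between 0.139 and 0.163 m) or (y of each of tray_red, tray_blue in the frame of tray_yellow above 0 m and y of tray_green in the frame of tray_yellow below 0 m and horizontal distance between vial_yellow_mid and black_end between 0.139 and 0.163 m) or (y of tray_red in the frame of tray_yellow below 0 m and y of each of tray_green, tray_blue in the frame of tray_yellow above 0 m and horizontal distance between vial_yellow_mid and black_end between 0.139 and 0.163 m) or (y of each of tray_red, tray_green, tray_blue in the frame of tray_yellow above 0 m and horizontal distance between vial_yellow_mid and black_end between 0.193 and 0.217 m)) and x of vial_yellow_mid in the frame of block between -0.012 and 0.012 m and z of vial_yellow_mid in the frame of block between 0.047 and 0.059 m and ((y of each of tray_red, tray_yellow, tray_blue in the frame of tray_green below 0 m and horizontal distance between vial_green_mid and black_end between 0.031 and 0.055 m) or (y of tray_red in the frame of tray_green above 0 m and y of each of tray_yellow, tray_blue in the frame of tray_green below 0 m and horizontal distance between vial_green_mid and black_end between 0.085 and 0.109 m) or (y of each of tray_red, tray_blue in the frame of tray_green below 0 m and y of tray_yellow in the frame of tray_green above 0 m and horizontal distance between vial_green_mid and black_end between 0.085 and 0.109 m) or (y of each of tray_red, tray_yellow in the frame of tray_green below 0 m and y of tray_blue in the frame of tray_green above 0 m and horizontal distance between vial_green_mid and black_end between 0.085 and 0.109 m) or (y of each of tray_red, tray_yellow in the frame of tray_green above 0 m and y of tray_blue in the frame of tray_green below 0 m and horizontal distance between vial_green_mid and black_end between 0.139 and 0.163 m) or (y of each of tray_red, tray_blue in the frame of tray_green above 0 m and y of tray_yellow in the frame of tray_green below 0 m and horizontal distance between vial_green_mid and black_end between 0.139 and 0.163 m) or (y of tray_red in the frame of tray_green below 0 m and y of each of tray_yellow, tray_blue in the frame of tray_green above 0 m and horizontal distance between vial_green_mid and black_end between 0.139 and 0.163 m) or (y of each of tray_red, tray_yellow, tray_blue in the frame of tray_green above 0 m and horizontal distance between vial_green_mid and black_end between 0.193 and 0.217 m)) and x of vial_green_mid in the frame of block between -0.012 and 0.012 m and z of vial_green_mid in the frame of block between 0.047 and 0.059 m and ((y of each of tray_red, tray_yellow, tray_green in the frame of tray_blue below 0 m and horizontal distance between vial_blue_mid and black_end between 0.031 and 0.055 m) or (y of tray_red in the frame of tray_blue above 0 m and y of each of tray_yellow, tray_green in the frame of tray_blue below 0 m and horizontal distance between vial_blue_mid and black_end between 0.085 and 0.109 m) or (y of each of tray_red, tray_green in the frame of tray_blue below 0 m and y of tray_yellow in the frame of tray_blue above 0 m and horizontal distance between vial_blue_mid and black_end between 0.085 and 0.109 m) or (y of each of tray_red, tray_yellow in the frame of tray_blue below 0 m and y of tray_green in the frame of tray_blue above 0 m and horizontal distance between vial_blue_mid and black_end between 0.085 and 0.109 m) or (y of each of tray_red, tray_yellow in the frame of tray_blue above 0 m and y of tray_green in the frame of tray_blue below 0 m and horizontal distance between vial_blue_mid and black_end between 0.139 and 0.163 m) or (y of each of tray_red, tray_green in the frame of tray_blue above 0 m and y of tray_yellow in the frame of tray_blue below 0 m and horizontal distance between vial_blue_mid and black_end between 0.139 and 0.163 m) or (y of tray_red in the frame of tray_blue below 0 m and y of each of tray_yellow, tray_green in the frame of tray_blue above 0 m and horizontal distance between vial_blue_mid and black_end between 0.139 and 0.163 m) or (y of each of tray_red, tray_yellow, tray_green in the frame of tray_blue above 0 m and horizontal distance between vial_blue_mid and black_end between 0.193 and 0.217 m)) and x of vial_blue_mid in the frame of block between -0.012 and 0.012 m and z of vial_blue_mid in the frame of block between 0.047 and 0.059 m); the robot touches nothing.
It fails at once if the dish is pushed more than 20 mm (distance of dish from where it was at the start of the episode above 0.02 m).
It fails at once if the timer is pushed more than 20 mm (distance of timer from where it was at the start of the episode above 0.02 m).
It fails at once if a vial is tipped more than 35 degrees (angle between any of vial_red_mid, vial_yellow_mid, vial_green_mid, vial_blue_mid's own z axis and vertical above 0.61 rad).
It fails at once if a vial is dropped: out of the fingers more than 20 mm above the pocket floor ((height (world z) of vial_red_mid above 0.073 m and contact force between the fingers and vial_red below 0.01 N) or (height (world z) of vial_yellow_mid above 0.073 m and contact force between the fingers and vial_yellow below 0.01 N) or (height (world z) of vial_green_mid above 0.073 m and contact force between the fingers and vial_green below 0.01 N) or (height (world z) of vial_blue_mid above 0.073 m and contact force between the fingers and vial_blue below 0.01 N)).
It also fails if it takes over 83 s, if anything falls off the work surface, if the arm or the gripper's body presses on something with over 40 N, if the wrist force passes 120 N, or if a joint passes its speed limit or range.

## Working session

There is one attempt and no reset: what is moved stays moved. The work goes in short steps, Python scripts to look and compute and a shell command to move; the robot and the scene stay as the last step left them, time stands still between calls to the robot, and variables do not carry over. Pictures are saved under pics/ and viewed, at most 14 in all, crops included, and the job is handed in when it is done.

```bash
mkdir -p pics
cat > h.py <<'E'
from plant import get_obs, cams
import cv2, numpy as np
def snap(n,f):
    c=cams.capture(n); cv2.imwrite('pics/'+f,c['color'][:,:,::-1]); np.savez('pics/'+f[:-4],**{k:c[k] for k in('color','K','R','t')}); return c
def load(f): return np.load('pics/'+f+'.npz')
def proj(c,X): return cv2.projectPoints(np.float64(X).reshape(-1,1,3),cv2.Rodrigues(c['R'])[0],np.float64(c['t']),c['K'],None)[0].reshape(-1,2)
def plane(c,uv,z):
    r=c['R'].T@np.linalg.inv(c['K'])@np.array([uv[0],uv[1],1.]); o=-c['R'].T@c['t']; return o+r*(z-o[2])/r[2]
def tri(c1,p1,c2,p2):
    P=[c['K']@np.c_[c['R'],np.ravel(c['t'])] for c in(c1,c2)]
    X=cv2.triangulatePoints(P[0],P[1],np.float64(p1).reshape(2,1),np.float64(p2).reshape(2,1))[:,0]; return X[:3]/X[3]
E
python3 -c "
from h import *
for n in('scene','side','wrist'):
    c=snap(n,n+'0.png'); print(n,-c['R'].T@c['t'],c['K'][0,0])
print(get_obs())"
```

```text
scene [991.34112381 245.80369399 826.07427322] 409.10237550760655
side [299.12030438 533.85487148 817.31658586] 407.8900898170325
wrist [ 297.98073493 -438.65079999  384.5312452 ] 301.8425389520482
{'time': 0.15, 'joint_positions': array([-1.26898153e+00,  3.42510119e-01,  1.52478046e+00,  1.24589937e-05,
        1.27541377e+00, -1.45979137e-01]), 'dq': array([-1.88119646e-05, -2.36548860e-03, -5.36710271e-03, -3.64646186e-04,
        4.02709145e-04,  1.98889995e-03]), 'tau': array([ 1.23369871e-03, -4.31468403e+01, -2.44355249e+01,  7.17129442e-02,
        5.37398143e-02, -8.39924201e-05]), 'tool_pos': array([ 227.26070198, -472.94512749,  240.23787284]), 'tcp_rot': array([-3.14049452e+00, -1.73496887e-04,  4.47790208e-01]), 'contact_force': array([0.00223508, 0.72926287, 0.26101945]), 'moment': array([ 0.02647063, -0.02316866, -0.07884703]), 'finger_force': 0.0, 'grip_width': 91.92489494603316}
```

View pics/scene0.png

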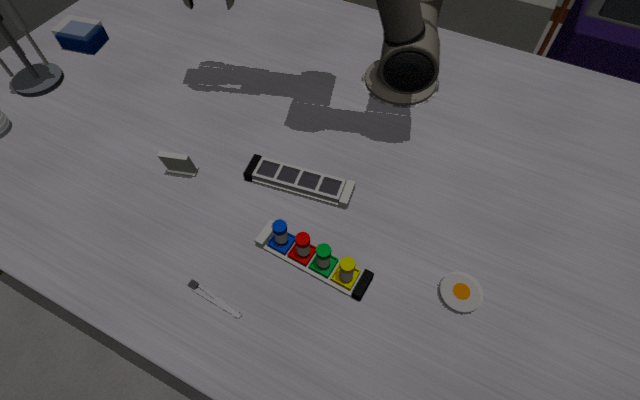

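View pics/side0.png

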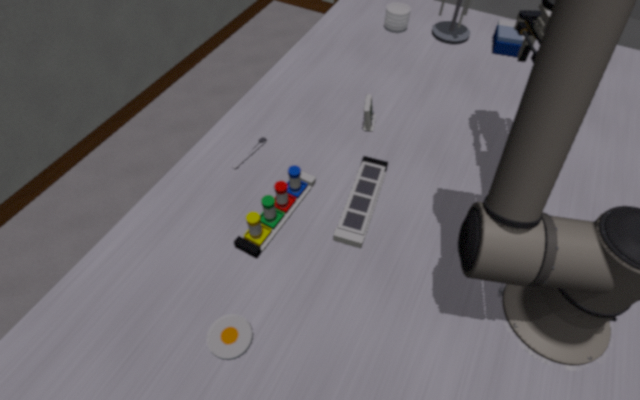

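View pics/wrist0.png

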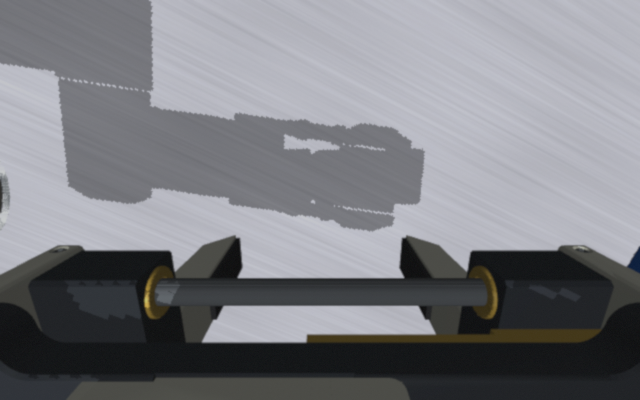

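The scene camera shows caps at blue (280,225), red (303,239), green (324,250), yellow (348,264). The rack's black end is next to yellow at (363,285). The pockets run (269,170) to (331,187), with the block's black end at (253,168) near the timer. The side view agrees, and the wrist view shows only bench. So the order from the black end is yellow, green, red, blue.

```bash
python3 -c "
from h import *
s=load('scene0');d=load('side0')
A=dict(blue=((280,225),(295,171)),red=((303,239),(282,187)),green=((324,250),(268,202)),yellow=((348,264),(254,217)),p1=((269,170),(371,172)),p2=((289,175),(366,187)),p3=((310,181),(361,203)),p4=((331,187),(354,219)))
for k,(a,b) in A.items():
    z=82 if k[0]!='p' else 22
    print(k,tri(s,a,d,b).round(),plane(s,a,z).round()[:2],plane(d,b,z).round()[:2])
print('dish',plane(s,(461,293),15).round(),'timer',plane(s,(179,172),5).round(), plane(d,(368,128),5).round())
W=load('wrist0'); print(W['R'].round(3), W['K'].round(1))
"
```

```text
blue [640. -35.  79.] [641. -35.] [639. -32.]
red [645.  22.  75.] [648.  24.] [641.  26.]
green [649.  75.  77.] [651.  74.] [647.  79.]
yellow [654. 129.  79.] [656. 131.] [653. 129.]
p1 [ 489. -163.   26.] [ 487. -163.] [ 489. -168.]
p2 [ 480. -110.   26.] [ 478. -111.] [ 481. -115.]
p3 [472. -57.  25.] [471. -56.] [472. -62.]
p4 [467.  -2.  29.] [464.  -2.] [468. -10.]
dish [579. 357.  15.] timer [ 587. -372.    5.] [ 567. -339.    5.]
[[ 0.433 -0.901  0.   ]
 [-0.863 -0.414  0.29 ]
 [-0.261 -0.126 -0.957]] [[301.8   0.  320.5]
 [  0.  301.8 201.5]
 [  0.    0.    1. ]]
```

```bash
python3 -m creep '[{"tx":0.05,"ty":-0.02},{"tx":0.05,"ty":-0.02},{"tx":0.05,"ty":-0.02},{"tx":0.05,"ty":-0.02},{"tx":0.05,"ty":-0.02}]'; python3 -m creep '[{"tx":0.05,"ty":-0.02},{"tx":0.05,"ty":-0.02},{"tx":0.05,"ty":-0.02},{"tx":0.05,"ty":-0.02},{"tx":0.05,"ty":-0.02}]'; python3 -m creep '[{"spin":-10},{"spin":-10},{"spin":-10},{"spin":-10},{"spin":-10}]';python3 -m creep '[{"spin":-9.5},{}]'
python3 -c "
from h import *
c=snap('wrist','w1.png');print(get_obs()['joint_positions'],get_obs()['tool_pos'])"
```

```text
[-1.26896703e+00  3.42480104e-01  1.52464743e+00  1.17232719e-05
  1.27539724e+00 -1.45983884e-01] [ 227.28686183 -473.00454921  240.29989673]invalid input at $[0]: expected keys hand, tx, ty, tz, spin
invalid input at $[0]: expected keys hand, tx, ty, tz, spin
invalid input at $[0]: expected keys hand, tx, ty, tz, spin
invalid input at $[0]: expected keys hand, tx, ty, tz, spin
```

View pics/w1.png

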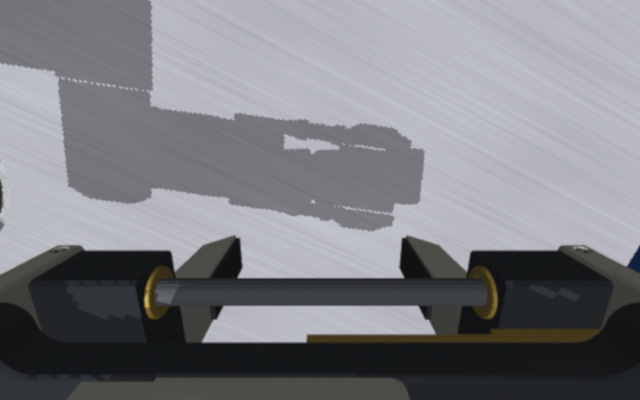

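The arm hasn't moved because every key is required in a row; the picture is unchanged. I'll resend with all the keys.

```bash
python3 -m creep '[{"hand":1,"tx":0.05,"ty":-0.02,"tz":0,"spin":0},{"hand":1,"tx":0.05,"ty":-0.02,"tz":0,"spin":0},{"hand":1,"tx":0.05,"ty":-0.02,"tz":0,"spin":0},{"hand":1,"tx":0.05,"ty":-0.02,"tz":0,"spin":0},{"hand":1,"tx":0.05,"ty":-0.02,"tz":0,"spin":0}]'; python3 -m creep '[{"hand":1,"tx":0.05,"ty":-0.02,"tz":0,"spin":0},{"hand":1,"tx":0.05,"ty":-0.02,"tz":0,"spin":0},{"hand":1,"tx":0.05,"ty":-0.02,"tz":0,"spin":0},{"hand":1,"tx":0.05,"ty":-0.02,"tz":0,"spin":0},{"hand":1,"tx":0.05,"ty":-0.02,"tz":0,"spin":0}]'; python3 -m creep '[{"hand":1,"tx":0,"ty":0,"tz":0,"spin":-10},{"hand":1,"tx":0,"ty":0,"tz":0,"spin":-10},{"hand":1,"tx":0,"ty":0,"tz":0,"spin":-10},{"hand":1,"tx":0,"ty":0,"tz":0,"spin":-10},{"hand":1,"tx":0,"ty":0,"tz":0,"spin":-10}]';python3 -m creep '[{"hand":1,"tx":0,"ty":0,"tz":0,"spin":-9.5},{"hand":1,"tx":0,"ty":0,"tz":0,"spin":0}]'
python3 -c "
from h import *
c=snap('wrist','w2.png');print(get_obs()['joint_positions'],get_obs()['tool_pos'])"
```

```text
time: 0.82
tool_pos: [410.3, -273.4, 240.7]
tcp_rot: [3.141, 0.0, 0.448]
contact_force: [0.4, 0.0, 0.1]
grip_width: 91.8
finger_force: 0.0
time: 1.45
tool_pos: [592.4, -75.0, 240.6]
tcp_rot: [3.142, 0.0, 0.448]
contact_force: [-0.3, -0.8, -0.3]
grip_width: 91.6
finger_force: 0.0
time: 2.08
tool_pos: [591.3, -76.4, 240.4]
tcp_rot: [-3.141, 0.0, 1.326]
contact_force: [-0.1, 0.3, 0.6]
grip_width: 91.7
finger_force: 0.0
time: 2.33
tool_pos: [591.3, -76.5, 240.4]
tcp_rot: [-3.141, -0.0, 1.485]
contact_force: [-0.0, -0.2, 0.1]
grip_width: 91.8
finger_force: 0.0
[-2.57035720e-01  4.74564727e-01  1.31717795e+00 -5.95020068e-05
  1.35020696e+00 -1.69050368e-01] [591.37102362 -76.46495016 240.51961004]
```

View pics/w2.png

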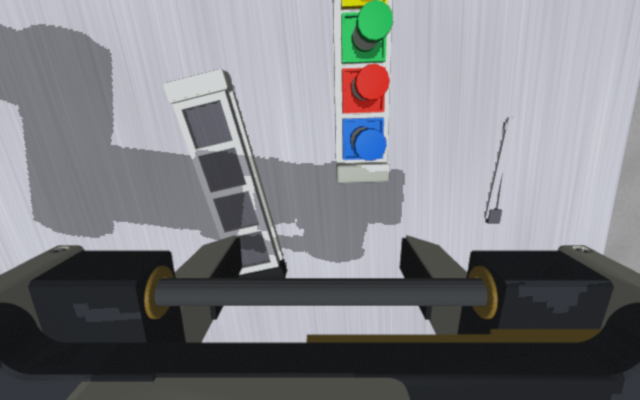

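The wrist picture shows caps at blue (370,144), red (373,82), green (375,20), and pockets at (208,126), (221,170), (237,211), (250,250). I'll shift along the row for a second view.

```bash
python3 -m creep '[{"hand":1,"tx":0.06,"ty":0,"tz":0,"spin":0},{"hand":1,"tx":0.06,"ty":0,"tz":0,"spin":0},{"hand":1,"tx":0,"ty":0,"tz":0,"spin":0}]' | head -2
python3 -c "
from h import *
snap('wrist','w3.png')
for f in('w2','w3'):
    I=load(f)['color']
    h=cv2.cvtColor(I,cv2.COLOR_RGB2HSV)
    for n,lo,hi in(('red',0,8),('yellow',24,34),('green',60,80),('blue',100,118)):
        m=cv2.inRange(h,(lo,150,60),(hi,255,255)); m[235:]=0
        V=h[:,:,2][m>0]
        if len(V)<50: continue
        t,_=cv2.threshold(V.reshape(-1,1),0,255,cv2.THRESH_OTSU)
        b=((m>0)&(h[:,:,2]>t)).astype(np.uint8); b=cv2.morphologyEx(b,cv2.MORPH_OPEN,np.ones((5,5)))
        k,l,s,c=cv2.connectedComponentsWithStats(b)
        i=1+np.argmax(s[1:,4]) if k>1 else 0; print(f,n,t,np.percentile(V,[5,50,95]),s[i],c[i].round(1))
"
```

```text
time: 2.75
tool_pos: [601.4, 47.2, 240.6]
w2 red 179.0 [143. 213. 213.] [357  65  32  34 884] [372.4  81.5]
w2 yellow 150.0 [ 79. 197. 211.] [342   0  25   6 138] [353.2   2.3]
w2 green 150.0 [ 99.5 187.  195. ] [ 359    1   33   38 1018] [374.9  19.6]
w2 blue 177.0 [143. 214. 215.] [356 130  30  30 744] [370.4 144.4]
w3 red 118.0 [ 84. 143. 146.] [353 195  28  26 583] [366.7 207.6]
w3 yellow 180.0 [158. 205. 206.] [357  84  31  34 857] [372.2 100.7]
w3 green 145.0 [105.5 178.  185. ] [355 146  29  28 654] [369.3 159.2]
w3 blue 111.0 [ 69.   128.   190.65] [342 220  14  15 143] [347.  225.4]
```

View pics/w3.png

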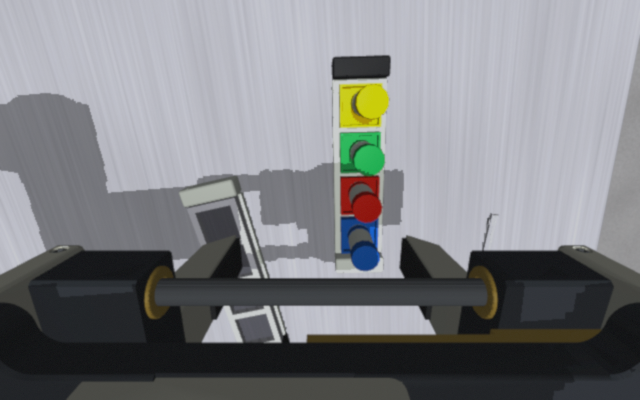

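The second view has caps at yellow (372,101), green (369,159), red (367,208), blue (365,255). Next I triangulate and look at an enlarged crop of the block.

```bash
python3 -c "
from h import *
a=load('w2');b=load('w3')
for n,p,q in(('green',(374.9,19.6),(369.3,159.2)),('red',(372.4,81.5),(366.7,207.6)),('blue',(370.4,144.4),(365,255))):
    print(n,tri(a,p,b,q).round(1),plane(a,p,82)[:2].round(1),plane(b,q,82)[:2].round(1))
print('yellow',plane(b,(372.2,100.7),82).round(1))
for n,p,q in(('wbar L',(165,86),(181,192)),('wbar R',(223,69),(234,178))): print(n,tri(a,p,b,q).round(1))
cv2.imwrite('pics/c1.png',cv2.resize(a['color'][60:280,150:300,::-1],None,fx=4,fy=2.7,interpolation=2)) 
"
```

```text
green [652.9  74.1  81.4] [652.7  74. ] [653.   74.2]
red [648.6  23.1  81.7] [648.7  23. ] [648.4  23.2]
blue [645.6 -35.9  74.6] [644.6 -35. ] [644.5 -32. ]
yellow [657.7 129.9  82. ]
wbar L [426.6  42.4  22.1]
wbar R [494.7  54.4  21. ]
```

View pics/c1.png

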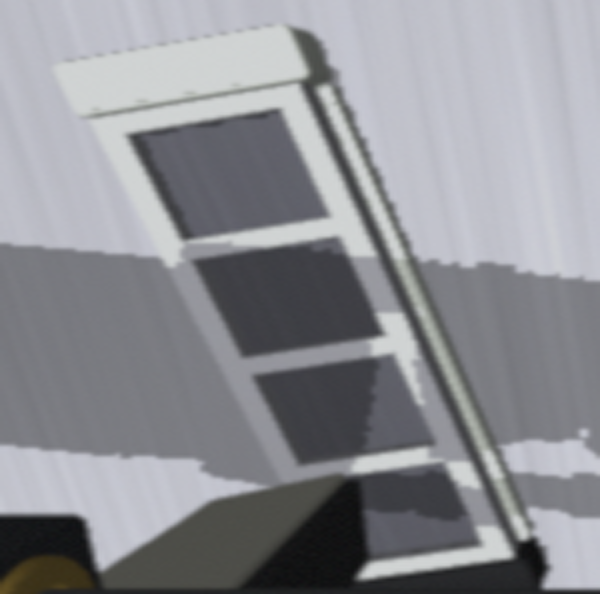

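The crop shows the pocket rims: p4 corners (127,133),(282,107),(330,217),(183,240), p3 (193,260)…(243,357), p2 (253,375)…(298,466), p1 right side (443,462),(482,547). I'll fit the block from these.

```bash
python3 -c "
from h import *
from scipy.optimize import least_squares
a=load('w2')
Q=np.array([(127,133),(282,107),(330,217),(183,240),(193,260),(340,236),(385,335),(243,357),(253,375),(392,352),(437,443),(298,466),(443,462),(482,547)],float)
uv=Q/[4,2.7]+[150,60]
w=np.array([plane(a,p,28)[:2] for p in uv])
loc=[]   # local: u along row toward black end, v right(+)
for i,u in enumerate((-81,-27,27)): loc+=[(u-23,-23),(u-23,23),(u+23,23),(u+23,-23)]
loc+=[(58,23),(104,23)]
loc=np.array(loc,float)
def M(p,L): 
    d=np.array([np.cos(p[2]),np.sin(p[2])]); n=np.array([-d[1],d[0]]); return p[:2]+np.outer(L[:,0],d)+np.outer(L[:,1],n)
r=least_squares(lambda p:(M(p,loc)-w).ravel(),[478,-84,-1.43])
print(r.x, 'deg',np.degrees(r.x[2]),'rms',np.sqrt(r.fun.reshape(-1,2)**2).mean(0))
print('p1..p4',M(r.x,np.array([(81,0),(27,0),(-27,0),(-81,0)],float)).round(1))
V=np.array([(657.7,129.9),(653,74.1),(648.6,23.1),(645,-34)]);print('row deg',np.degrees(np.arctan2(*(V[0]-V[3])[::-1])))
"
```

```text
[479.06074358 -83.94917399  -1.4321773 ] deg -82.05771470933553 rms [0.31455718 0.39729982]
p1..p4 [[ 490.3 -164.2]
 [ 482.8 -110.7]
 [ 475.3  -57.2]
 [ 467.9   -3.7]]
row deg 85.5692171381312
```

```bash
python3 -m creep '[{"hand":1,"tx":0.044,"ty":0.0245,"tz":0.03,"spin":0},{"hand":1,"tx":0.043,"ty":0.0245,"tz":0.03,"spin":0},{"hand":1,"tx":0,"ty":0,"tz":0.05,"spin":0},{"hand":1,"tx":0,"ty":0,"tz":0.04,"spin":0},{"hand":1,"tx":0,"ty":0,"tz":0.02,"spin":0}]'; python3 -m creep '[{"hand":1,"tx":0,"ty":0,"tz":0,"spin":0},{"hand":0.3,"tx":0,"ty":0,"tz":0,"spin":0},{"hand":0,"tx":0,"ty":0,"tz":0,"spin":0},{"hand":0,"tx":0,"ty":0,"tz":0,"spin":0},{"hand":0,"tx":0,"ty":0,"tz":0,"spin":0}]';python3 -m creep '[{"hand":0,"tx":0,"ty":0,"tz":0,"spin":0},{"hand":0,"tx":0,"ty":0,"tz":0,"spin":0}]'
python3 -c "
from h import *
snap('side','s1.png')
c=load('s1')['color'][130:290,200:410,::-1];w=load('w3')
c2=snap('wrist','w4.png')['color'][:,:,::-1]
cv2.imwrite('pics/m1.png',np.hstack([cv2.resize(c,(394,300)),cv2.resize(c2,(400,300))]))"
```

```text
time: 3.42
tool_pos: [656.6, 123.9, 67.6]
tcp_rot: [-3.137, 0.001, 1.483]
contact_force: [-0.1, 0.3, 0.6]
grip_width: 92.0
finger_force: 0.0
time: 4.05
tool_pos: [657.9, 125.7, 71.2]
tcp_rot: [3.141, -0.0, 1.486]
contact_force: [0.8, -1.2, -0.2]
grip_width: 56.7
finger_force: 0.0
time: 4.3
tool_pos: [657.7, 125.7, 70.7]
tcp_rot: [-3.142, 0.0, 1.486]
contact_force: [-0.9, -0.2, -0.3]
grip_width: 36.4
finger_force: 0.0
```

View pics/m1.png

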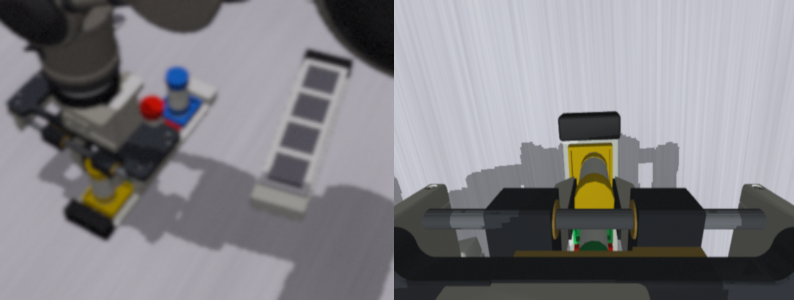

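The wrist picture shows the yellow cap centred between the pads, which are not yet touching. The TCP settled 4 mm short along the row, so I'll shift by that, finish closing and check.

```bash
python3 -m creep '[{"hand":0.45,"tx":0.004,"ty":0,"tz":0,"spin":0},{"hand":0,"tx":0,"ty":0,"tz":0,"spin":0},{"hand":0,"tx":0,"ty":0,"tz":0,"spin":0},{"hand":0,"tx":0,"ty":0,"tz":0,"spin":0}]'
```

```text
time: 4.9
tool_pos: [658.1, 129.6, 70.6]
tcp_rot: [-3.142, 0.0, 1.486]
contact_force: [-0.1, 0.7, 0.3]
grip_width: 31.3
finger_force: 30.0
```

```bash
python3 -m creep '[{"hand":0,"tx":0,"ty":0,"tz":-0.02,"spin":0},{"hand":0,"tx":0,"ty":0,"tz":-0.04,"spin":0},{"hand":0,"tx":0,"ty":0,"tz":-0.04,"spin":0},{"hand":0,"tx":-0.02,"ty":-0.009,"tz":0,"spin":0},{"hand":0,"tx":-0.037,"ty":-0.017,"tz":0,"spin":0}]';python3 -m creep '[{"hand":0,"tx":-0.042,"ty":-0.02,"tz":0,"spin":0},{"hand":0,"tx":-0.042,"ty":-0.02,"tz":0,"spin":0},{"hand":0,"tx":-0.042,"ty":-0.02,"tz":0,"spin":0},{"hand":0,"tx":-0.042,"ty":-0.02,"tz":0,"spin":0},{"hand":0,"tx":-0.042,"ty":-0.02,"tz":0,"spin":0}]';python3 -m creep '[{"hand":0,"tx":-0.03,"ty":-0.012,"tz":0,"spin":0},{"hand":0,"tx":-0.01,"ty":-0.004,"tz":0,"spin":0},{"hand":0,"tx":0,"ty":0,"tz":0.03,"spin":0},{"hand":0,"tx":0,"ty":0,"tz":0.02,"spin":0},{"hand":0,"tx":0,"ty":0,"tz":0,"spin":0}]'
python3 -c "
from h import *
I=[snap(n,n+'5.png')['color'][:,:,::-1] for n in('scene','wrist')]
cv2.imwrite('pics/m2.png',np.hstack([cv2.resize(I[0][100:320,180:400],(400,400)),cv2.resize(I[1],(400,400))]))"
```

```text
time: 5.52
tool_pos: [627.4, 75.3, 171.1]
tcp_rot: [3.14, -0.0, 1.488]
contact_force: [-0.3, -0.8, -0.7]
grip_width: 31.1
finger_force: 30.0
time: 6.15
tool_pos: [509.1, -127.0, 170.9]
tcp_rot: [3.141, 0.0, 1.486]
contact_force: [0.6, -0.2, -0.8]
grip_width: 31.5
finger_force: 30.0
time: 6.78
tool_pos: [490.1, -163.3, 119.5]
tcp_rot: [-3.139, -0.001, 1.487]
contact_force: [-0.0, 0.1, -0.8]
grip_width: 31.0
finger_force: 30.0
```

View pics/m2.png

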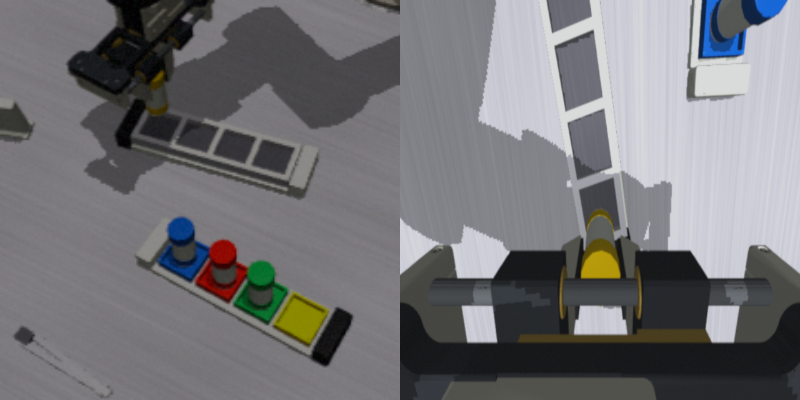

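The yellow vial hangs upright over the pocket next to the black end, at (157,95) in the left half. I'll lower it gently.

```bash
python3 -m creep '[{"hand":0,"tx":0,"ty":-0.0,"tz":0.025,"spin":0},{"hand":0,"tx":0,"ty":0,"tz":0.012,"spin":0},{"hand":0,"tx":0,"ty":0,"tz":0.006,"spin":0},{"hand":0,"tx":0,"ty":0,"tz":0.001,"spin":0},{"hand":0,"tx":0,"ty":0,"tz":0,"spin":0}]';python3 -m creep '[{"hand":0,"tx":0,"ty":0,"tz":0.001,"spin":0},{"hand":0,"tx":0,"ty":0,"tz":0.001,"spin":0},{"hand":0,"tx":0,"ty":0,"tz":0,"spin":0}]'
```

```text
time: 7.5
tool_pos: [491.0, -164.5, 77.3]
tcp_rot: [3.141, 0.0, 1.486]
contact_force: [-0.3, 0.3, -0.6]
grip_width: 31.1
finger_force: 30.0
time: 7.88
tool_pos: [490.7, -164.3, 74.8]
tcp_rot: [3.142, 0.0, 1.486]
contact_force: [0.6, -0.6, -0.3]
grip_width: 31.1
finger_force: 30.0
```

```bash
python3 -m creep '[{"hand":0,"tx":0,"ty":0,"tz":0.0005,"spin":0},{"hand":0,"tx":0,"ty":0,"tz":0,"spin":0}]';python3 -m creep '[{"hand":0,"tx":0,"ty":0,"tz":0.0005,"spin":0},{"hand":0,"tx":0,"ty":0,"tz":0,"spin":0}]'
```

```text
time: 8.12
tool_pos: [490.7, -164.4, 74.6]
tcp_rot: [3.141, 0.0, 1.486]
contact_force: [-1.3, 0.4, 3.7]
grip_width: 30.9
finger_force: 30.0
time: 8.38
tool_pos: [490.8, -164.4, 74.5]
tcp_rot: [3.141, 0.0, 1.486]
contact_force: [-2.4, 0.5, 9.2]
grip_width: 30.9
finger_force: 30.0
```

```bash
python3 -m creep '[{"hand":0.5,"tx":0,"ty":0,"tz":0,"spin":0},{"hand":1,"tx":0,"ty":0,"tz":0,"spin":0},{"hand":1,"tx":0,"ty":0,"tz":0,"spin":0},{"hand":1,"tx":0,"ty":0,"tz":0,"spin":0},{"hand":1,"tx":0,"ty":0,"tz":-0.025,"spin":0}]';python3 -m creep '[{"hand":1,"tx":0,"ty":0,"tz":-0.05,"spin":0},{"hand":1,"tx":0,"ty":0,"tz":-0.02,"spin":0},{"hand":1,"tx":0.042,"ty":0.0235,"tz":0,"spin":0},{"hand":1,"tx":0.042,"ty":0.0235,"tz":0,"spin":0},{"hand":1,"tx":0.042,"ty":0.0235,"tz":0,"spin":0}]';python3 -m creep '[{"hand":1,"tx":0.042,"ty":0.0235,"tz":0,"spin":0},{"hand":1,"tx":0.042,"ty":0.0235,"tz":0,"spin":0},{"hand":1,"tx":0.042,"ty":0.0235,"tz":0,"spin":0},{"hand":1,"tx":0,"ty":0,"tz":0,"spin":0},{"hand":1,"tx":0,"ty":0,"tz":0,"spin":0}]'
python3 -c "
from h import *
I=[snap(n,n+'6.png')['color'][:,:,::-1] for n in('scene','wrist')]
cv2.imwrite('pics/m3.png',np.hstack([cv2.resize(I[0][100:320,180:400],(400,400)),cv2.resize(I[1],(400,400))]))"
```

```text
time: 9.0
tool_pos: [489.5, -163.7, 97.4]
tcp_rot: [-3.138, -0.002, 1.486]
contact_force: [0.1, -0.7, -0.1]
grip_width: 76.4
finger_force: 0.0
time: 9.62
tool_pos: [572.3, -43.6, 168.8]
tcp_rot: [3.141, 0.0, 1.486]
contact_force: [0.6, -0.2, 0.3]
grip_width: 91.6
finger_force: 0.0
time: 10.25
tool_pos: [652.0, 74.7, 168.1]
tcp_rot: [-3.14, 0.001, 1.487]
contact_force: [-0.0, -0.3, 0.7]
grip_width: 91.4
finger_force: 0.0
```

View pics/m3.png

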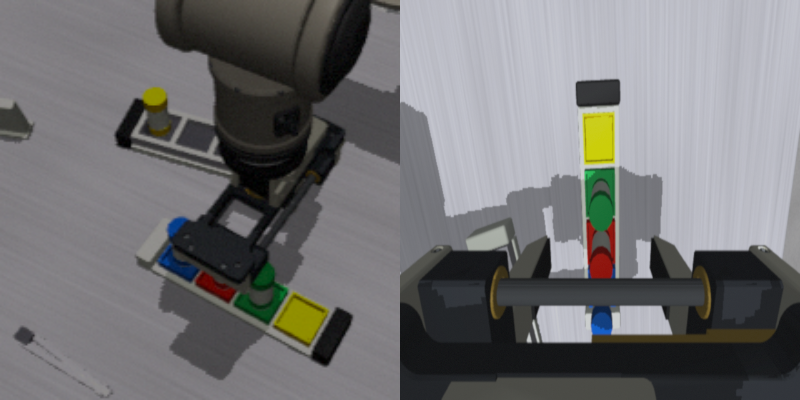

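Yellow stands upright in the end pocket at (157,112) in the left half. The gripper is over green, so I'll descend, close and check.

```bash
python3 -m creep '[{"hand":1,"tx":0,"ty":0.001,"tz":0.04,"spin":0},{"hand":1,"tx":0,"ty":0,"tz":0.038,"spin":0},{"hand":1,"tx":0,"ty":0,"tz":0.02,"spin":0},{"hand":0.4,"tx":0,"ty":0,"tz":0,"spin":0},{"hand":0,"tx":0,"ty":0,"tz":0,"spin":0}]';python3 -m creep '[{"hand":0,"tx":0,"ty":0,"tz":0,"spin":0},{"hand":0,"tx":0,"ty":0,"tz":0,"spin":0},{"hand":0,"tx":0,"ty":0,"tz":0,"spin":0},{"hand":0,"tx":0,"ty":0,"tz":0,"spin":0},{"hand":0,"tx":0,"ty":0,"tz":0,"spin":0}]'
python3 -c "
from h import *
c=snap('wrist','w7.png'); d=load('w4'); I=[x['color'][100:300,200:440,::-1] for x in(d,c)]
cv2.imwrite('pics/m4.png',np.hstack([cv2.resize(i,(400,333)) for i in I]))"
```

```text
time: 10.98
tool_pos: [654.1, 74.1, 72.1]
tcp_rot: [3.14, -0.0, 1.485]
contact_force: [0.4, 0.1, -0.0]
grip_width: 76.2
finger_force: 0.0
time: 11.6
tool_pos: [653.5, 74.9, 70.7]
tcp_rot: [3.142, 0.0, 1.486]
contact_force: [-0.6, 0.1, 0.6]
grip_width: 31.1
finger_force: 30.0
```

View pics/m4.png

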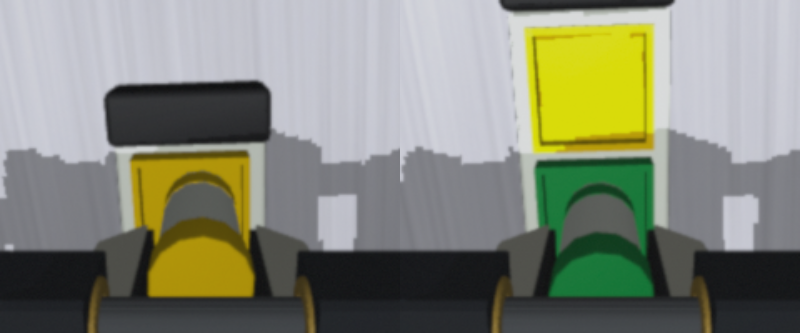

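Green is gripped squarely, the same as yellow. Carrying it to pocket 2.

```bash
python3 -m creep '[{"hand":0,"tx":0,"ty":0,"tz":-0.02,"spin":0},{"hand":0,"tx":0,"ty":0,"tz":-0.04,"spin":0},{"hand":0,"tx":0,"ty":0,"tz":-0.04,"spin":0},{"hand":0,"tx":-0.02,"ty":-0.0155,"tz":0,"spin":0},{"hand":0,"tx":-0.04,"ty":-0.031,"tz":0,"spin":0}]' | sed -n 2,6p;python3 -m creep '[{"hand":0,"tx":-0.04,"ty":-0.031,"tz":0,"spin":0},{"hand":0,"tx":-0.04,"ty":-0.031,"tz":0,"spin":0},{"hand":0,"tx":-0.04,"ty":-0.031,"tz":0,"spin":0},{"hand":0,"tx":-0.0195,"ty":-0.0145,"tz":0,"spin":0},{"hand":0,"tx":0,"ty":0,"tz":0.03,"spin":0}]';python3 -m creep '[{"hand":0,"tx":0,"ty":0,"tz":0.03,"spin":0},{"hand":0,"tx":0,"ty":0,"tz":0.02,"spin":0},{"hand":0,"tx":0,"ty":0,"tz":0.012,"spin":0},{"hand":0,"tx":0,"ty":0,"tz":0.001,"spin":0},{"hand":0,"tx":0,"ty":0,"tz":0,"spin":0}]';python3 -m creep '[{"hand":0,"tx":0,"ty":0,"tz":0.001,"spin":0},{"hand":0,"tx":0,"ty":0,"tz":0.001,"spin":0},{"hand":0,"tx":0,"ty":0,"tz":0.0005,"spin":0},{"hand":0,"tx":0,"ty":0,"tz":0,"spin":0}]'
```

```text
tool_pos: [602.2, 19.3, 170.9]
tcp_rot: [3.14, -0.0, 1.488]
contact_force: [0.2, -1.1, 0.1]
grip_width: 30.8
finger_force: 30.0
time: 12.9
tool_pos: [483.6, -112.9, 142.4]
tcp_rot: [3.137, 0.002, 1.484]
contact_force: [1.1, -0.2, -1.4]
grip_width: 30.7
finger_force: 30.0
time: 13.52
tool_pos: [483.6, -111.1, 78.3]
tcp_rot: [3.14, 0.0, 1.486]
contact_force: [-0.4, 1.0, 0.5]
grip_width: 31.2
finger_force: 30.0
time: 14.02
tool_pos: [483.2, -111.0, 75.2]
tcp_rot: [3.142, 0.0, 1.486]
contact_force: [0.4, 0.7, -0.2]
grip_width: 31.2
finger_force: 30.0
```

```bash
python3 -m creep '[{"hand":0,"tx":0,"ty":0,"tz":0.0005,"spin":0},{"hand":0,"tx":0,"ty":0,"tz":0,"spin":0}]';python3 -m creep '[{"hand":0,"tx":0,"ty":0,"tz":0.0005,"spin":0},{"hand":0,"tx":0,"ty":0,"tz":0,"spin":0}]'
```

```text
time: 14.28
tool_pos: [483.2, -111.0, 74.7]
tcp_rot: [3.141, 0.0, 1.486]
contact_force: [-0.3, -0.6, -0.4]
grip_width: 31.0
finger_force: 30.0
time: 14.52
tool_pos: [483.2, -111.0, 74.6]
tcp_rot: [3.141, 0.0, 1.486]
contact_force: [-2.4, -0.3, 4.8]
grip_width: 31.0
finger_force: 30.0
```

```bash
python3 -m creep '[{"hand":0.5,"tx":0,"ty":0,"tz":0,"spin":0},{"hand":1,"tx":0,"ty":0,"tz":0,"spin":0},{"hand":1,"tx":0,"ty":0,"tz":0,"spin":0},{"hand":1,"tx":0,"ty":0,"tz":0,"spin":0},{"hand":1,"tx":0,"ty":0,"tz":-0.025,"spin":0}]' | sed -n 2,2p;python3 -m creep '[{"hand":1,"tx":0,"ty":0,"tz":-0.05,"spin":0},{"hand":1,"tx":0,"ty":0,"tz":-0.02,"spin":0},{"hand":1,"tx":0.037,"ty":0.0385,"tz":0,"spin":0},{"hand":1,"tx":0.037,"ty":0.0385,"tz":0,"spin":0},{"hand":1,"tx":0.037,"ty":0.0385,"tz":0,"spin":0}]' | sed -n 2,2p;python3 -m creep '[{"hand":1,"tx":0.037,"ty":0.0385,"tz":0,"spin":0},{"hand":1,"tx":0,"ty":0,"tz":0,"spin":0},{"hand":1,"tx":0,"ty":0,"tz":0.04,"spin":0},{"hand":1,"tx":0,"ty":0,"tz":0.038,"spin":0},{"hand":1,"tx":0,"ty":0,"tz":0.02,"spin":0}]';python3 -m creep '[{"hand":1,"tx":0,"ty":0,"tz":0.001,"spin":0},{"hand":0.4,"tx":0,"ty":0,"tz":0,"spin":0},{"hand":0.4,"tx":0,"ty":0,"tz":0,"spin":0}]'
python3 -c "
from h import *
c=snap('wrist','w8.png'); d=snap('scene','s8.png'); I=[x['color'][:,:,::-1] for x in(d,c)]
cv2.imwrite('pics/m5.png',np.hstack([cv2.resize(I[0][100:320,180:400],(400,400)),cv2.resize(I[1][100:300,200:440],(400,400))]))"
```

```text
tool_pos: [482.0, -110.5, 98.0]
tool_pos: [608.8, -9.1, 169.3]
time: 16.4
tool_pos: [647.2, 22.9, 68.8]
tcp_rot: [-3.138, 0.0, 1.486]
contact_force: [-0.3, 0.5, 0.6]
grip_width: 91.7
finger_force: 0.0
time: 16.77
tool_pos: [649.8, 23.3, 71.7]
tcp_rot: [3.139, 0.0, 1.486]
contact_force: [-0.2, -0.3, -0.2]
grip_width: 76.3
finger_force: 0.0
```

View pics/m5.png

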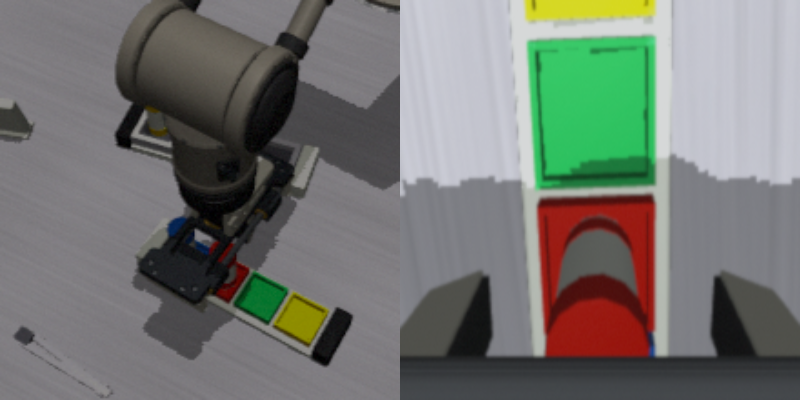

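Red is centred between the open fingers. Closing, then carrying it to pocket 3.

```bash
python3 -m creep '[{"hand":0,"tx":0,"ty":0,"tz":0,"spin":0},{"hand":0,"tx":0,"ty":0,"tz":0,"spin":0},{"hand":0,"tx":0,"ty":0,"tz":0,"spin":0},{"hand":0,"tx":0,"ty":0,"tz":0,"spin":0},{"hand":0,"tx":0,"ty":0,"tz":0,"spin":0}]'
```

```text
time: 17.5
tool_pos: [649.1, 23.5, 70.2]
tcp_rot: [-3.142, 0.0, 1.486]
contact_force: [-0.3, 1.0, -0.0]
grip_width: 31.2
finger_force: 30.0
```

```bash
python3 -m creep '[{"hand":0,"tx":0,"ty":0,"tz":-0.02,"spin":0},{"hand":0,"tx":0,"ty":0,"tz":-0.04,"spin":0},{"hand":0,"tx":0,"ty":0,"tz":-0.04,"spin":0},{"hand":0,"tx":-0.01,"ty":-0.017,"tz":0,"spin":0},{"hand":0,"tx":-0.019,"ty":-0.033,"tz":0,"spin":0}]' | sed -n 2,6p;python3 -m creep '[{"hand":0,"tx":-0.019,"ty":-0.033,"tz":0,"spin":0},{"hand":0,"tx":-0.019,"ty":-0.033,"tz":0,"spin":0},{"hand":0,"tx":-0.019,"ty":-0.033,"tz":0,"spin":0},{"hand":0,"tx":-0.009,"ty":-0.017,"tz":0,"spin":0},{"hand":0,"tx":0,"ty":0,"tz":0.03,"spin":0}]';python3 -m creep '[{"hand":0,"tx":0,"ty":0,"tz":0.03,"spin":0},{"hand":0,"tx":0,"ty":0,"tz":0.02,"spin":0},{"hand":0,"tx":0,"ty":0,"tz":0.012,"spin":0},{"hand":0,"tx":0,"ty":0,"tz":0.001,"spin":0},{"hand":0,"tx":0,"ty":0,"tz":0,"spin":0}]';python3 -m creep '[{"hand":0,"tx":0,"ty":0,"tz":0.001,"spin":0},{"hand":0,"tx":0,"ty":0,"tz":0.001,"spin":0},{"hand":0,"tx":0,"ty":0,"tz":0.0005,"spin":0},{"hand":0,"tx":0,"ty":0,"tz":0,"spin":0}]'
```

```text
tool_pos: [596.9, -1.1, 170.5]
tcp_rot: [3.14, 0.0, 1.487]
contact_force: [-0.4, -0.3, -0.3]
grip_width: 30.8
finger_force: 30.0
time: 18.75
tool_pos: [476.0, -58.0, 141.8]
tcp_rot: [3.137, 0.001, 1.485]
contact_force: [-0.1, 0.5, -1.1]
grip_width: 31.3
finger_force: 30.0
time: 19.38
tool_pos: [476.1, -57.2, 77.8]
tcp_rot: [3.14, 0.0, 1.486]
contact_force: [0.5, -0.0, 0.3]
grip_width: 31.1
finger_force: 30.0
time: 19.88
tool_pos: [475.7, -57.2, 74.7]
tcp_rot: [3.141, 0.0, 1.486]
contact_force: [0.3, 0.3, -0.2]
grip_width: 31.2
finger_force: 30.0
```

```bash
python3 -m creep '[{"hand":0,"tx":0,"ty":0,"tz":0.0005,"spin":0},{"hand":0,"tx":0,"ty":0,"tz":0,"spin":0}]' | sed -n '2p;4p';python3 -m creep '[{"hand":0,"tx":0,"ty":0,"tz":0.0005,"spin":0},{"hand":0,"tx":0,"ty":0,"tz":0,"spin":0}]'| sed -n '2p;4p'
```

```text
tool_pos: [475.7, -57.1, 74.2]
contact_force: [0.4, -0.1, -0.9]
tool_pos: [475.7, -57.2, 74.1]
contact_force: [-2.1, 1.4, 4.7]
```

```bash
python3 -m creep '[{"hand":0.5,"tx":0,"ty":0,"tz":0,"spin":0},{"hand":1,"tx":0,"ty":0,"tz":0,"spin":0},{"hand":1,"tx":0,"ty":0,"tz":0,"spin":0},{"hand":1,"tx":0,"ty":0,"tz":0,"spin":0},{"hand":1,"tx":0,"ty":0,"tz":-0.025,"spin":0}]' | sed -n 2,2p;python3 -m creep '[{"hand":1,"tx":0,"ty":0,"tz":-0.05,"spin":0},{"hand":1,"tx":0,"ty":0,"tz":-0.02,"spin":0},{"hand":1,"tx":0.0093,"ty":0.0415,"tz":0,"spin":0},{"hand":1,"tx":0.0093,"ty":0.0415,"tz":0,"spin":0},{"hand":1,"tx":0.0093,"ty":0.0415,"tz":0,"spin":0}]' | sed -n 2,2p;python3 -m creep '[{"hand":1,"tx":0.0093,"ty":0.0415,"tz":0,"spin":0},{"hand":1,"tx":0,"ty":0,"tz":0,"spin":0},{"hand":1,"tx":0,"ty":0,"tz":0.04,"spin":0},{"hand":1,"tx":0,"ty":0,"tz":0.038,"spin":0},{"hand":1,"tx":0,"ty":0,"tz":0.02,"spin":0}]';python3 -m creep '[{"hand":1,"tx":0,"ty":0,"tz":0,"spin":0},{"hand":0.4,"tx":0,"ty":0,"tz":0,"spin":0},{"hand":0.4,"tx":0,"ty":0,"tz":0,"spin":0}]'
python3 -c "
from h import *
c=snap('wrist','w9.png'); d=load('w8'); I=[x['color'][:,:,::-1] for x in(d,c)]
cv2.imwrite('pics/m6.png',np.hstack([cv2.resize(i[100:300,200:440],(400,333)) for i in I]))"
```

```text
tool_pos: [474.5, -56.8, 97.6]
tool_pos: [603.3, -39.6, 168.8]
time: 22.25
tool_pos: [641.9, -34.1, 68.4]
tcp_rot: [-3.137, -0.0, 1.486]
contact_force: [-0.4, 0.2, 1.0]
grip_width: 91.7
finger_force: 0.0
time: 22.62
tool_pos: [644.8, -34.3, 72.3]
tcp_rot: [3.139, 0.0, 1.486]
contact_force: [-0.0, -0.1, 0.4]
grip_width: 76.3
finger_force: 0.0
```

View pics/m6.png

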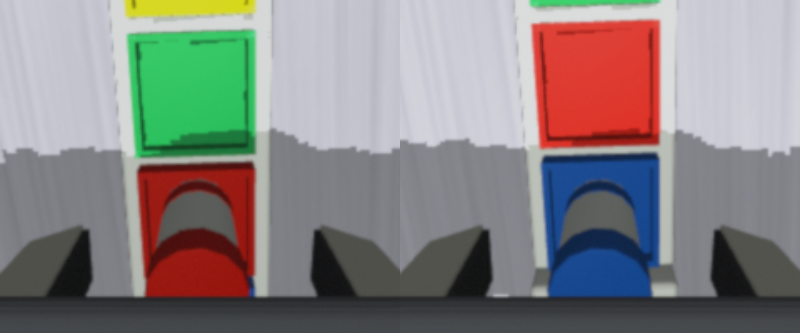

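Blue sits between the fingers just as red did.

```bash
python3 -m creep '[{"hand":0,"tx":0,"ty":0,"tz":0,"spin":0},{"hand":0,"tx":0,"ty":0,"tz":0,"spin":0},{"hand":0,"tx":0,"ty":0,"tz":0,"spin":0},{"hand":0,"tx":0,"ty":0,"tz":0,"spin":0},{"hand":0,"tx":0,"ty":0,"tz":0,"spin":0}]'
```

```text
time: 23.3
tool_pos: [644.2, -34.1, 70.7]
tcp_rot: [-3.142, 0.0, 1.486]
contact_force: [-0.4, -0.0, -0.7]
grip_width: 31.4
finger_force: 30.0
```

```bash
python3 -m creep '[{"hand":0,"tx":0,"ty":0,"tz":-0.02,"spin":0},{"hand":0,"tx":0,"ty":0,"tz":-0.04,"spin":0},{"hand":0,"tx":0,"ty":0,"tz":-0.04,"spin":0},{"hand":0,"tx":0.0015,"ty":-0.018,"tz":0,"spin":0},{"hand":0,"tx":0.003,"ty":-0.0355,"tz":0,"spin":0}]' | sed -n 2,6p;python3 -m creep '[{"hand":0,"tx":0.003,"ty":-0.0355,"tz":0,"spin":0},{"hand":0,"tx":0.003,"ty":-0.0355,"tz":0,"spin":0},{"hand":0,"tx":0.003,"ty":-0.0355,"tz":0,"spin":0},{"hand":0,"tx":0.0015,"ty":-0.018,"tz":0,"spin":0},{"hand":0,"tx":0,"ty":0,"tz":0.03,"spin":0}]';python3 -m creep '[{"hand":0,"tx":0,"ty":0,"tz":0.03,"spin":0},{"hand":0,"tx":0,"ty":0,"tz":0.02,"spin":0},{"hand":0,"tx":0,"ty":0,"tz":0.012,"spin":0},{"hand":0,"tx":0,"ty":0,"tz":0.001,"spin":0},{"hand":0,"tx":0,"ty":0,"tz":0,"spin":0}]';python3 -m creep '[{"hand":0,"tx":0,"ty":0,"tz":0.001,"spin":0},{"hand":0,"tx":0,"ty":0,"tz":0.001,"spin":0},{"hand":0,"tx":0,"ty":0,"tz":0.0005,"spin":0},{"hand":0,"tx":0,"ty":0,"tz":0,"spin":0}]'
```

```text
tool_pos: [591.4, -25.3, 170.9]
tcp_rot: [3.14, 0.0, 1.486]
contact_force: [0.4, -0.2, -0.2]
grip_width: 31.2
finger_force: 30.0
time: 24.55
tool_pos: [468.4, -4.0, 142.3]
tcp_rot: [3.137, 0.001, 1.487]
contact_force: [-0.1, -0.5, -1.2]
grip_width: 31.5
finger_force: 30.0
time: 25.18
tool_pos: [468.6, -4.2, 78.3]
tcp_rot: [3.14, 0.0, 1.486]
contact_force: [-0.0, -0.2, -1.2]
grip_width: 31.2
finger_force: 30.0
time: 25.68
tool_pos: [468.1, -4.1, 75.2]
tcp_rot: [3.141, 0.0, 1.486]
contact_force: [0.1, 0.6, -0.6]
grip_width: 30.9
finger_force: 30.0
```

```bash
python3 -m creep '[{"hand":0,"tx":0,"ty":0,"tz":0.0005,"spin":0},{"hand":0,"tx":0,"ty":0,"tz":0,"spin":0}]' | sed -n '2p;4p';python3 -m creep '[{"hand":0,"tx":0,"ty":0,"tz":0.0005,"spin":0},{"hand":0,"tx":0,"ty":0,"tz":0,"spin":0}]'| sed -n '2p;4p'
```

```text
tool_pos: [468.1, -4.1, 74.7]
contact_force: [-0.5, 0.1, -0.5]
tool_pos: [468.2, -4.1, 74.6]
contact_force: [-0.7, -0.0, 5.2]
```

```bash
python3 -m creep '[{"hand":0.5,"tx":0,"ty":0,"tz":0,"spin":0},{"hand":1,"tx":0,"ty":0,"tz":0,"spin":0},{"hand":1,"tx":0,"ty":0,"tz":0,"spin":0},{"hand":1,"tx":0,"ty":0,"tz":0,"spin":0},{"hand":1,"tx":0,"ty":0,"tz":-0.025,"spin":0}]' | sed -n 2,2p;python3 -m creep '[{"hand":1,"tx":0,"ty":0,"tz":-0.05,"spin":0},{"hand":1,"tx":0,"ty":0,"tz":-0.05,"spin":0},{"hand":1,"tx":-0.05,"ty":0,"tz":0,"spin":0},{"hand":1,"tx":-0.05,"ty":0,"tz":0,"spin":0},{"hand":1,"tx":-0.05,"ty":0,"tz":0,"spin":0}]' | sed -n 2,2p;python3 -m creep '[{"hand":1,"tx":-0.05,"ty":0,"tz":0,"spin":0},{"hand":1,"tx":-0.05,"ty":0,"tz":0,"spin":0},{"hand":1,"tx":0,"ty":0,"tz":0,"spin":0},{"hand":1,"tx":0,"ty":0,"tz":0,"spin":0}]'
python3 -c "
from h import *
I=[snap(n,n+'10.png')['color'][:,:,::-1] for n in('scene','wrist')]
P=[(490.3,-164.2,88),(482.8,-110.7,88),(475.3,-57.2,88),(467.9,-3.7,88)]
for n,i in zip(('scene10','wrist10'),I):
    for u in proj(load(n),P): cv2.circle(i,tuple(int(v) for v in u),1,(255,0,255),-1)
cv2.imwrite('pics/m7.png',np.hstack([cv2.resize(I[0][100:320,180:400],(400,400)),cv2.resize(I[1][:250,200:450],(400,400))]))"
```

```text
tool_pos: [466.9, -3.9, 98.1]
tool_pos: [455.2, -154.9, 199.5]
time: 27.92
tool_pos: [446.7, -252.6, 198.9]
tcp_rot: [-3.141, -0.001, 1.486]
contact_force: [-0.6, -0.2, -0.6]
grip_width: 91.8
finger_force: 0.0Traceback (most recent call last):
  File "<string>", line 6, in <module>
    for u in proj(load(n),P): cv2.circle(i,tuple(int(v) for v in u),1,(255,0,255),-1)
                              ~~~~~~~~~~^^^^^^^^^^^^^^^^^^^^^^^^^^^^^^^^^^^^^^^^^^^^^
cv2.error: OpenCV(4.12.0) :-1: error: (-5:Bad argument) in function 'circle'
> Overload resolution failed:
>  - Layout of the output array img is incompatible with cv::Mat
>  - Expected Ptr<cv::UMat> for argument 'img'
```

```bash
python3 -c "
from h import *
P=[(490.3,-164.2,88),(482.8,-110.7,88),(475.3,-57.2,88),(467.9,-3.7,88)];I=[]
for n in('scene10','wrist10'):
    i=cv2.imread('pics/'+n+'.png');I.append(i)
    for u in proj(load(n),P): cv2.circle(i,tuple(int(v) for v in u),1,(255,0,255),-1)
cv2.imwrite('pics/m7.png',np.hstack([cv2.resize(I[0][100:320,180:400],(400,400)),cv2.resize(I[1][:250,200:450],(400,400))]))"
```

```text
(no output)
```

View pics/m7.png

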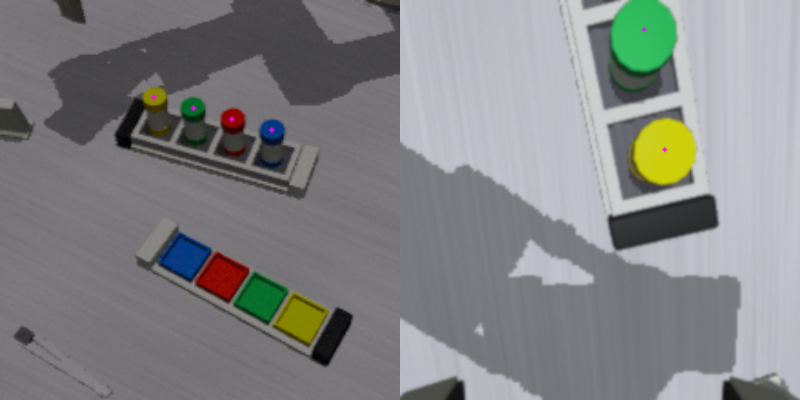

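All four vials stand upright in their pockets, with the predicted pocket centres (magenta dots) falling on the caps: yellow (155,98), green (194,108), red (232,119), blue (272,130) in the left half. Yellow is next to the black end, and the arm is clear. Handing in.

```bash
python3 -c "
from plant import close_job
print(close_job())"
```

```text
the job is handed in; nothing more can be done
None
```

All four vials stand upright and released in the warming block, in order yellow, green, red, blue from its black end; nothing went near the dish or timer, and the job is handed in at about 28 s (the hand-in returned no verdict).

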